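Tighten the terrine press with its loose crank

TASK

Tighten the terrine press: fit the short loose crank, the one with the square hole in its hub, right down over the square head of the press's screw and turn it clockwise (seen from above) as far as it goes. Then lift the crank off and lay it flat, knob up, in the shallow steel tray; set it down, do not drop it.

Things in the scene. Friction and masses are not known exactly. Their poses are not given: they have to be found in the camera images.
- crank_grip (a point): Middle of the 0.25 kg aluminium crank's arm, 14 mm above its flat underside; crank lies knob up. z up, x from hub to knob. Arm: bar 12 thick (y), 28 tall, clear from x -33 to +50 mm. Hub: 40 mm block at x -55 mm, through hole 22 mm square, sides along x and y, flared to 30 below. Knob: 24 mm thick, upright at x +65 mm, top 62 mm above underside. A longer crank with round hub is not it.
- spindle_top (a point): Tip of the fixed press's upright screw, 191 mm above bench. Turns with the screw: z up, x, y square to the flats. Head 18 mm square, 26 tall, under a 12 mm cone (6 mm at tip); below it a collar 32 mm in diameter, top 38 mm under the tip, carries the seated crank's underside. Crank fits in any quarter-turn, play 2 mm each way and 14 degrees. Bridge 44 x 200 mm, 62 mm under the tip.
- spindle (a joint): Angle of the screw in rad, growing clockwise seen from above; starts between 0 and 0.5, ends at a fixed stop at 1.6 (fully tightened). Turns stiffly (0.15 N m of friction), no spring, stays where it is left.
- tray_in (a point): Centre of the inner floor of the shallow steel tray, fixed on the bench, 3 mm above it; 300 mm along its x, 200 mm along its y, rim 20 mm tall, walls 3 mm. z up.
Not all that is in view belongs to the job. What is shaped like the part that bears spindle_top but red is not meant.

How it is judged:
By the outcome, as a careful person would: the job done as asked, in the order asked, and still so for the second after the job is handed in, with the robot touching nothing.
It also fails if it takes over 64 s, if anything falls off the work surface, if the arm or the gripper's body presses on something with over 40 N, if the wrist force passes 120 N, or if a joint passes its speed limit or range.

ROBOT

A 6-joint arm with a two-finger parallel gripper is mounted at the origin on the work surface. World frame = base frame: x ahead of the robot, y to its left, z up, the work surface at z = 0. Lengths are in m, angles in rad, forces in N, time in s.
With the tool pointing down it reaches from about 0.25 to 0.725 m from the base axis. Payload 4 kg.
Tool frame: the origin (TCP) lies midway between the tips of the shut fingers; the grasp point (between the pads) lies bot.tcp_to_grasp behind it (bot.tcp_to_grasp is the distance from the TCP to the grasp point, in m); z points along the fingers, y is the line along which they close (so a half turn about z gives the same grasp; the last joint's range is limited). The gripper opens to 85 mm and grips with 20 to 120 N. Pads are 22 mm wide; open, the fingers measure 114 mm over their backs; the gripper's body (76 mm by 85 mm) begins 54 mm behind the grasp point. The pads swing forward as they close: fully open they stand 13 mm farther back than shut.
Start: joints at [-1.185, 0.241, 0.005, 1.335, 0, 1.571], TCP at [0.188, -0.463, 0.231] pointing down, gripper open.
Joint ranges: [-2.72, 2.72], [-1.05, 1.87], [-1.09, 1.28], [-1.99, 2.15], [-1.42, 1.44], [-3.14, 3.14]. Speed limits (rad/s): [2.79, 2.79, 3.14, 3.14, 3.14, 3.14].

INTERFACE

Orientations are given as a unit quaternion [x, y, z, w].
In Python, from workcell import readout, camera, bot gives the robot as it stands. The module is installed in compiled form; this text tells all that it offers.
- The arm moves only by the tool jog_arm, never from a script. Its argument "motion" is a list of rows, each an object of numbers: "x", "y", "z": the shift along the tool's x, y, z in mm; "spin": the turn about the tool's z in degrees; "fingers": the closure, from -1 (fully open) to 1 (shut). A call has 1 to 8 rows; each row is the pose to reach, as a shift and turn from the pose commanded when the call began, along the tool's axes at that moment; what a row does not reach only later rows make up. A row lasts 1/8 s, in which the tool goes at most 62.5 mm and 10.7 degrees, less where a joint would pass 70% of its speed; a pose out of reach is approached as far as the arm can. A call with a gripper value outside its range is refused whole. The fingers move at their own pace and stop on an object; the grip force is fixed at half the most. Time passes only in rows, so rows that repeat a pose let the fingers close. It gives the time, the measured TCP pose, the force, the opening and the grip force at its end, in the units of the state.
- readout.get_obs(): the state, without advancing time (a new reading comes with each control period).
- camera(name): name is "scene" or "side" or "wrist"; returns a dict with "pixels" (400x640x3 uint8, red, green, blue), "K" (3x3 intrinsics, pixels), "rvec" (rotation vector, rad) and "tvec" (3), from world to camera coordinates, as OpenCV has them. Camera axes: x right, y down, z forward; pixel columns grow to the right and rows downward; lengths in m; the calibration is good to about 2 mm. The wrist camera is an equidistant fisheye: a pixel r from the principal point sees the ray r / f radians off the axis. A picture is of the moment at which its call begins. There is no depth.
- bot.job_done(): hands the job in; it is judged then, once.
The state is a dict: "clock": time; "joint_pos": joint angles; "joint_vel": joint speeds; "tau": joint torques, N m; "eef_pos": TCP position; "tool_rot": TCP orientation; "ft_force": force on the tool from outside, world axes, zero at the start; "ft_torque": the same for the moment, N m; "grip_width": finger opening in m; "grasp_force": force on a finger pad.
Only numpy, scipy, OpenCV 4.12 (cv2) and the standard library are available. Lean on these libraries where they do the work, as an engineer would, in place of code of your own. Each camera call takes 0.05 s, during which the arm holds its last target. There are 200 camera calls.

## Working session

There is one attempt and no reset: what is moved stays moved. The work goes in short steps, Python scripts to look and compute and a tool call to move; the robot and the scene stay as the last step left them, time stands still between calls to the robot, and variables do not carry over. Pictures are saved under pics/ and viewed, at most 10 in all, crops included, and the job is handed in when it is done.

Besides the shell and the picture viewer there is one more tool, called after "Emit:" as name(argument=value, ...) on one line, values as JSON. jog_arm: Moves the arm, as the interface text tells. Its arguments: {"type":"object","properties":{"motion":{"type":"array"}},"required":["motion"]}

```bash
mkdir -p pics
cat > h.py <<'E'
import numpy as np, cv2
from workcell import readout, camera, bot
from scipy.spatial.transform import Rotation as R
def snap(n,f=None):
    c=camera(n)
    if f: cv2.imwrite('pics/'+f,c['pixels'][:,:,::-1])
    return c
def ray(c,u,v):
    K=c['K'];Rm=cv2.Rodrigues(np.array(c['rvec'],float))[0];t=np.array(c['tvec'],float).ravel()
    d=np.array([(u-K[0][2])/K[0][0],(v-K[1][2])/K[1][1],1.])
    if c.get('fish'):
        r=np.hypot(d[0],d[1]);d=np.array([d[0]/r*np.sin(r),d[1]/r*np.sin(r),np.cos(r)])
    return -Rm.T@t, Rm.T@d
def onz(c,u,v,z):
    o,d=ray(c,u,v);return o+d*(z-o[2])/d[2]
def proj(c,p):
    K=np.array(c['K']);Rm=cv2.Rodrigues(np.array(c['rvec'],float))[0]
    q=Rm@np.array(p,float)+np.array(c['tvec'],float).ravel()
    if c.get('fish'):
        th=np.arctan2(np.hypot(q[0],q[1]),q[2]);s=th/np.hypot(q[0],q[1]);return K[0,0]*q[0]*s+K[0,2],K[1,1]*q[1]*s+K[1,2]
    q=K@q;return q[:2]/q[2]
def tri(c1,p1,c2,p2):
    o1,d1=ray(c1,*p1);o2,d2=ray(c2,*p2)
    s=np.linalg.lstsq(np.c_[d1,-d2],o2-o1,rcond=None)[0]
    a=o1+d1*s[0];b=o2+d2*s[1];return (a+b)/2,np.linalg.norm(a-b)
E
python3 - <<'E'
from h import *
a=snap('scene','s0.png');b=snap('side','d0.png')
for c in(a,b):print(np.round(ray(c,320,200),3),c['K'][0][0])
o=readout.get_obs();print(o['tool_rot'],o['eef_pos'],o['grip_width'],bot.tcp_to_grasp)
E
```

```text
[[ 1.068  0.669  1.389]
 [-0.365 -0.482 -0.797]] 492.3249130747878
[[ 0.949 -0.707  0.871]
 [-0.457  0.567 -0.686]] 394.1762695894619
[ 9.81450641e-01  1.91712548e-01 -1.64665350e-04 -9.54329244e-04] [ 0.18793824 -0.46271076  0.23048128] 0.08542592510656753 0.0187
```

View pics/s0.png

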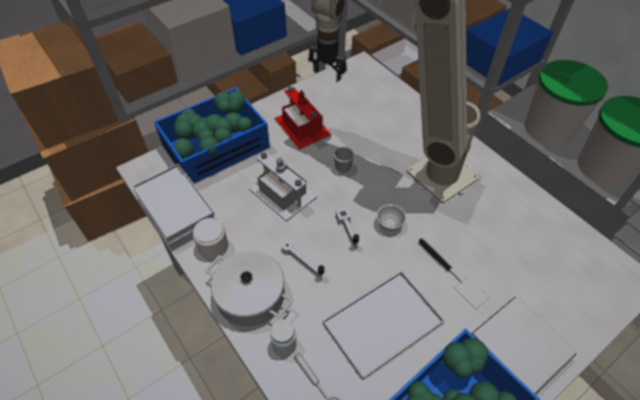

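View pics/d0.png

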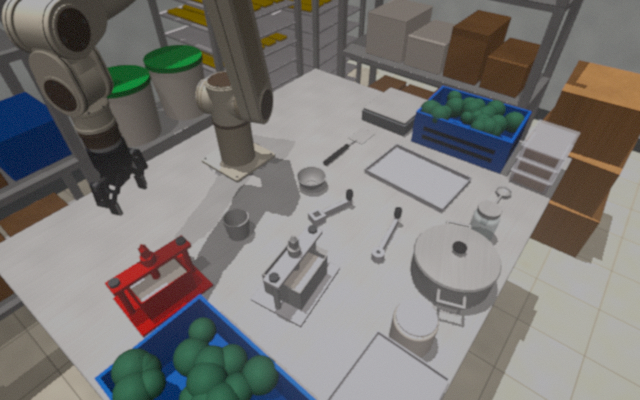

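Scene view: two cranks, A at (347,227) and B at (303,260); the grey press is at (282,185), the red one at (302,120), and the tray at (383,323). The side view has A at (332,208), B at (388,235), the press spindle at (294,242) and the tray at (417,176). A has a blocky hub and looks shorter. One crop will check that choice.

Run:
```python
from h import *
a=snap('scene');b=snap('side')
def cr(c,u,v,w,h,s=5): 
    return cv2.resize(c['pixels'][v:v+h,u:u+w,::-1],(400,300),interpolation=cv2.INTER_CUBIC)
im=np.vstack([np.hstack([cr(a,280,195,100,75),cr(b,300,180,100,75)]),np.hstack([cr(a,240,145,80,60),cr(b,250,225,100,75)])])
cv2.imwrite('pics/c1.png',im)
```

```text
(no output)
```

View pics/c1.png

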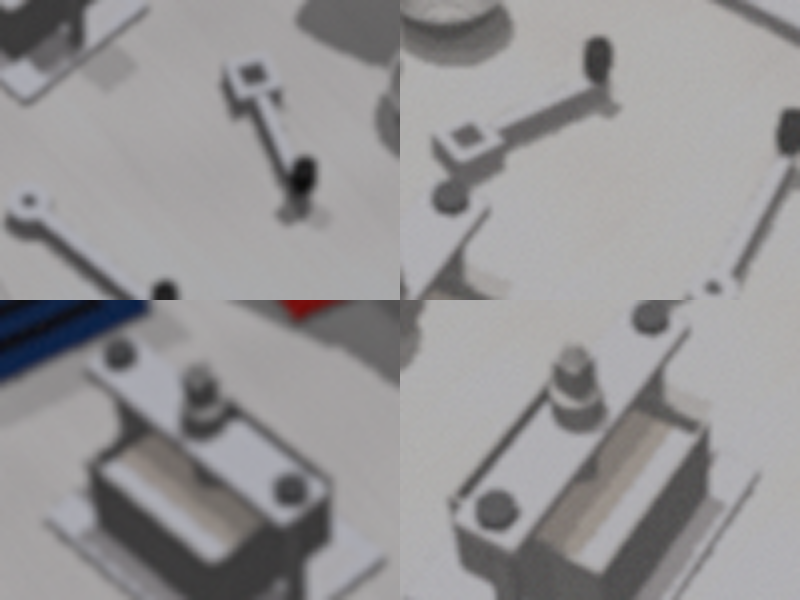

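Top row: A, with a square hub hole at scene (343,213) and side (317,214), is the short crank. B has a small round hub. Bottom row: the grey press's spindle tip is at scene (280,159) and side (293,237).

Run:
```python
from h import *
a=snap('scene');b=snap('side')
for n,p,q in[('hub',(343.2,213.2),(317,213.8)),('knob',(355.5,236.5),(350,191)),('tip',(280.2,159),(293,237.5))]:
    print(n,np.round(tri(a,p,b,q),4))
print('hub z28',onz(a,343.2,213.2,.028),onz(b,317,213.8,.028))
print('tip z191',onz(a,280.2,159,.191),onz(b,293,237.5,.191))
# tray corners in both
for c,s in((a,(383,323)),(b,(417,176))):
    g=cv2.cvtColor(c['pixels'],cv2.COLOR_RGB2GRAY)
    m=(cv2.GaussianBlur(g,(0,0),1)>g[s[1],s[0]]-14).astype(np.uint8)
    mm=np.zeros((402,642),np.uint8);cv2.floodFill(m,mm,s,2);m=(m==2).astype(np.uint8)
    k=max(cv2.findContours(m,0,2)[0],key=cv2.contourArea);r=cv2.boxPoints(cv2.minAreaRect(k));print(cv2.contourArea(k),r.round(1).tolist())
    ap=cv2.approxPolyDP(k,8,True)[:,0]
    P=np.array([onz(c,*q,.003) for q in ap]);print(ap.tolist(),P.round(3).tolist(),P.mean(0).round(3))
```

```text
Traceback (most recent call last):
ValueError: setting an array element with a sequence. The requested array has an inhomogeneous shape after 1 dimensions. The detected shape was (2,) + inhomogeneous part.
```

Run:
```python
from h import *
a=snap('scene');b=snap('side')
for n,p,q in[('hub',(343.2,213.2),(317,213.8)),('knob',(355.5,236.5),(350,191)),('tip',(280.2,159),(293,237.5))]:
    x,e=tri(a,p,b,q);print(n,x.round(4),round(e,4))
print('hub z28',onz(a,343.2,213.2,.028),onz(b,317,213.8,.028))
print('tip z191',onz(a,280.2,159,.191),onz(b,293,237.5,.191))
# tray corners in both
for c,s in((a,(383,323)),(b,(417,176))):
    g=cv2.cvtColor(c['pixels'],cv2.COLOR_RGB2GRAY)
    m=(cv2.GaussianBlur(g,(0,0),1)>g[s[1],s[0]]-14).astype(np.uint8)
    mm=np.zeros((402,642),np.uint8);cv2.floodFill(m,mm,s,2);m=(m==2).astype(np.uint8)
    k=max(cv2.findContours(m,0,2)[0],key=cv2.contourArea)
    ap=cv2.approxPolyDP(k,8,True)[:,0]
    P=np.array([onz(c,*map(float,q),.003) for q in ap]);print(cv2.contourArea(k),ap.tolist(),P.round(3).tolist(),P.mean(0).round(3))
```

```text
hub [ 0.4156 -0.0626  0.0271] 0.0031
knob [0.456  0.0507 0.0607] 0.0011
tip [ 0.5187 -0.2752  0.1813] 0.0011
hub z28 [ 0.41427147 -0.06264059  0.028     ] [ 0.41799516 -0.06372111  0.028     ]
tip z191 [ 0.5225242 -0.2679128  0.191    ] [ 0.5253507  -0.28140366  0.191     ]
5525.5 [[400, 277], [327, 322], [363, 374], [438, 322]] [[0.412, 0.226, 0.003], [0.688, 0.207, 0.003], [0.7, 0.388, 0.003], [0.423, 0.405, 0.003]] [0.556 0.306 0.003]
2511.0 [[371, 169], [440, 206], [465, 182], [398, 149]] [[0.413, 0.244, 0.003], [0.686, 0.222, 0.003], [0.7, 0.381, 0.003], [0.427, 0.405, 0.003]] [0.556 0.313 0.003]
```

Run:
```python
from h import *
w=snap('wrist','w0.png');w['fish']=1
o,d=ray(w,w['K'][0][2]+.01,w['K'][1][2]);print(o,d,np.array(w['K']).round(1).tolist())
print(proj(w,(.523,-.275,.19)),proj(w,(.4345,-.011,.014)))
```

```text
[ 0.2540656  -0.43783902  0.37298998] [-0.25693828 -0.10458385 -0.96075228] [[309.7, 0.0, 318.3], [0.0, 309.7, 199.4], [0.0, 0.0, 1.0]]
(np.float64(260.04498253869826), np.float64(-205.7825703891294)) (np.float64(102.29050033399596), np.float64(-73.13511817494864))
```

View pics/w0.png

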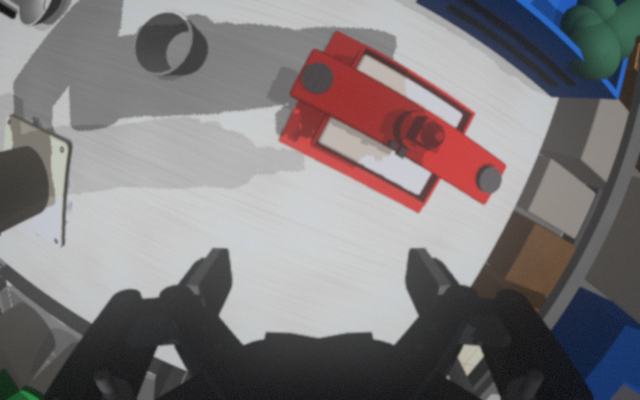

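The wrist view shows the red press at about (400,120) and the fingers at the bottom, with tool +x pointing up the image. Next I move to look down on the grey spindle.

Emit:
jog_arm(motion=[{"x":30,"y":-5,"z":-50},{"x":85,"y":-15,"z":-70},{"x":140,"y":-25,"z":-70},{"x":195,"y":-35,"z":-70},{"x":250,"y":-45,"z":-70},{"x":300,"y":-52,"z":-70},{"x":300,"y":-52,"z":-70},{"x":300,"y":-52,"z":-70}])

```text
validation failed for argument at $.mo...
```

Run:
```python
from h import *
w=snap('wrist');w['fish']=1
q=proj(w,(.523,-.275,.19));print(q,readout.get_obs()['joint_pos'])
u,v=int(q[0]),int(q[1]);u=max(u,110);v=max(v,80)
c=w['pixels'][v-80:v+80,u-110:u+110,::-1];print(u-110,v-80)
cv2.imwrite('pics/w1.png',cv2.resize(c,None,fx=3.6,fy=3.6,interpolation=2))
```

```text
(np.float64(260.0043900640462), np.float64(-205.73809014247124)) [-1.18502095e+00  2.40628467e-01  4.92950139e-03  1.33519679e+00
 -9.65357630e-06  1.57080041e+00]
150 0
```

View pics/w1.png

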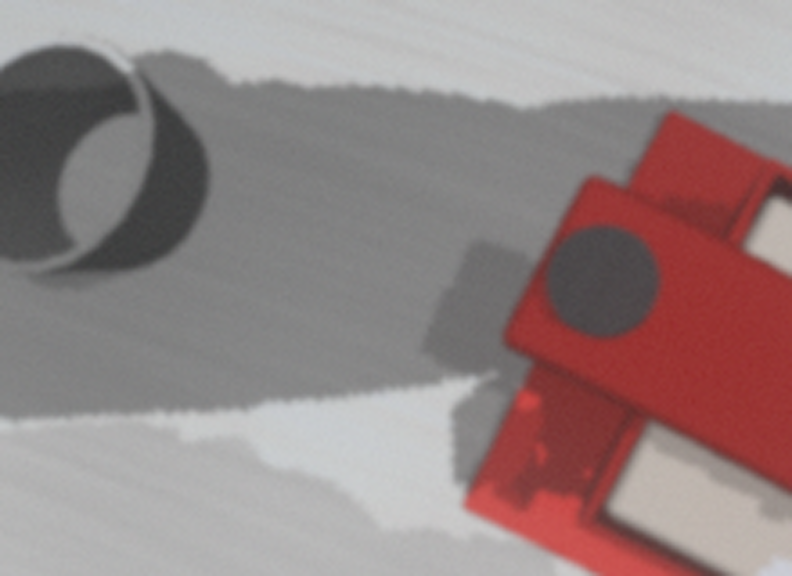

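The move was refused, so that picture only shows the red press and a cup. I probably need to give every key in each row.

Emit:
jog_arm(motion=[{"x":30,"y":-5,"z":-50,"spin":0,"fingers":-1},{"x":85,"y":-15,"z":-70,"spin":0,"fingers":-1},{"x":140,"y":-25,"z":-70,"spin":0,"fingers":-1},{"x":195,"y":-35,"z":-70,"spin":0,"fingers":-1},{"x":250,"y":-45,"z":-70,"spin":0,"fingers":-1},{"x":300,"y":-52,"z":-70,"spin":0,"fingers":-1},{"x":300,"y":-52,"z":-70,"spin":0,"fingers":-1},{"x":300,"y":-52,"z":-70,"spin":0,"fingers":-1}])

```text
clock: 1.5
eef_pos: [0.4463, -0.3021, 0.3011]
tool_rot: [0.981, 0.192, -0.0, -0.0]
ft_force: [-0.2, 0.6, -0.3]
grip_width: 0.0856
grasp_force: 0.0
```

Run:
```python
from h import *
w=snap('wrist');w['fish']=1
q=proj(w,(.523,-.275,.19));print(q,readout.get_obs()['joint_pos'])
cv2.imwrite('pics/w2.png',np.ascontiguousarray(w['pixels'][:,:,::-1]))
u,v=int(q[0]),int(q[1]);u=max(u,110);v=max(v,80)
c=w['pixels'][v-80:v+80,u-110:u+110,::-1];print(u-110,v-80)
cv2.imwrite('pics/w3.png',cv2.resize(c,None,fx=3.6,fy=3.6,interpolation=2))
```

```text
(np.float64(321.1465627492089), np.float64(99.24902524947561)) [-5.95964282e-01  3.03781293e-01  2.69926572e-01  1.53741118e+00
 -3.69254728e-04  2.16050241e+00]
211 19
```

View pics/w3.png

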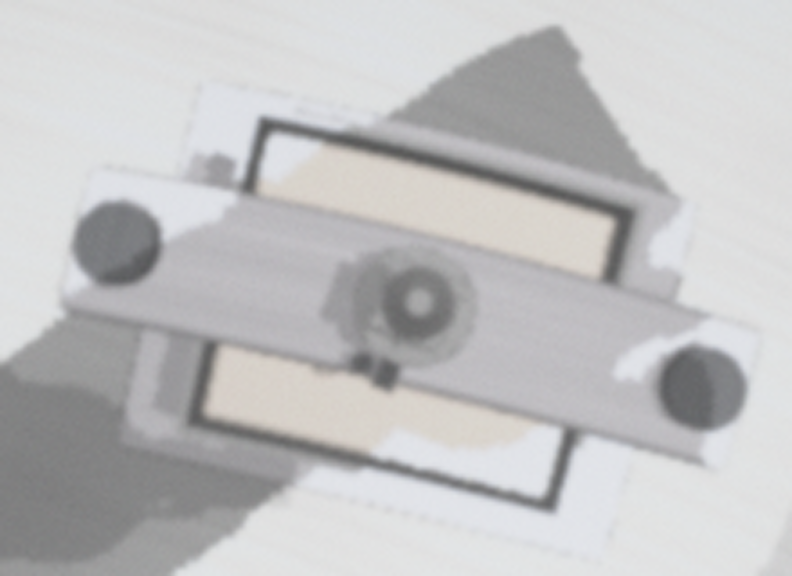

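The grey press from above: collar around (405,302) and tip at crop (421,300), which is pixel (327.9,102.3). I'll stretch the contrast to get the angle of the flats.

Run:
```python
from h import *
ws=[snap('wrist') for _ in range(6)];w=ws[0];w['fish']=1
print('tip',onz(w,327.9,102.3,.191))
m=np.mean([x['pixels'].astype(float) for x in ws],0).mean(2)
c=m[75:130,295:360]
c=np.clip((c-40)/(200-40),0,1)*255
e=cv2.createCLAHE(4,(3,3)).apply(c.astype(np.uint8))
cv2.imwrite('pics/w4.png',np.hstack([cv2.resize(c.astype(np.uint8),(390,330),interpolation=2),cv2.resize(e,(390,330),interpolation=2)]))
```

```text
tip [ 0.52233349 -0.28148446  0.191     ]
```

View pics/w4.png

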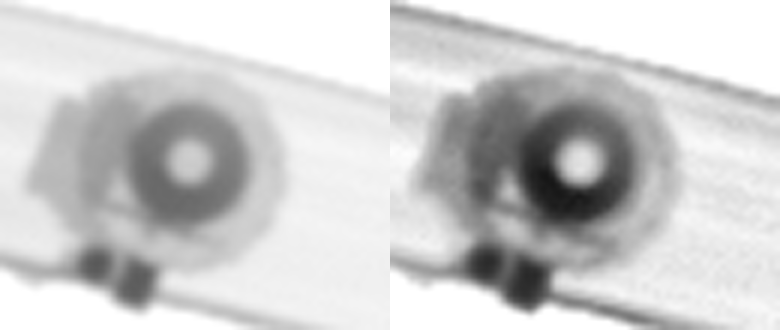

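The square head's lower edge runs from crop (108,204) to (195,232), about 66 px from the tip centre, which matches half of 18 mm. I'll turn that into a world angle, check the crate's clearance, and start moving to the crank. Tool x will point from knob to hub, so the wrist camera can watch the hub.

Emit:
jog_arm(motion=[{"x":12,"y":-34,"z":0,"spin":-10,"fingers":-1},{"x":25,"y":-69,"z":0,"spin":-20,"fingers":-1},{"x":37,"y":-103,"z":0,"spin":-30,"fingers":-1},{"x":49,"y":-137,"z":0,"spin":-40,"fingers":-1},{"x":61,"y":-171,"z":20,"spin":-50,"fingers":-1},{"x":74,"y":-206,"z":50,"spin":-60,"fingers":-1},{"x":86,"y":-240,"z":80,"spin":-70,"fingers":-1},{"x":98,"y":-274,"z":100,"spin":-80,"fingers":-1}])

```text
clock: 2.85
eef_pos: [0.4334, -0.0107, 0.2002]
tool_rot: [0.627, 0.779, -0.0, -0.0]
ft_force: [0.6, 0.2, 0.1]
grip_width: 0.0855
grasp_force: 0.0
```

Emit:
jog_arm(motion=[{"x":0,"y":0,"z":0,"spin":-10,"fingers":-1},{"x":0,"y":0,"z":0,"spin":-20,"fingers":-1},{"x":0,"y":0,"z":0,"spin":-30,"fingers":-1},{"x":0,"y":0,"z":0,"spin":-40,"fingers":-1},{"x":0,"y":0,"z":0,"spin":-50,"fingers":-1},{"x":0,"y":0,"z":0,"spin":-60,"fingers":-1},{"x":0,"y":0,"z":0,"spin":-70,"fingers":-1},{"x":0,"y":0,"z":0,"spin":-80,"fingers":-1}])

```text
clock: 3.85
eef_pos: [0.4342, -0.0118, 0.2015]
tool_rot: [-0.021, 1.0, -0.0, 0.0]
ft_force: [-0.5, -0.3, 1.2]
grip_width: 0.0853
grasp_force: 0.0
```

Emit:
jog_arm(motion=[{"x":0,"y":0,"z":0,"spin":-10,"fingers":-1},{"x":0,"y":0,"z":0,"spin":-20,"fingers":-1},{"x":0,"y":0,"z":0,"spin":-30,"fingers":-1},{"x":0,"y":0,"z":0,"spin":-40,"fingers":-1},{"x":0,"y":0,"z":0,"spin":-50,"fingers":-1},{"x":0,"y":0,"z":0,"spin":-60,"fingers":-1},{"x":0,"y":0,"z":0,"spin":-68,"fingers":-1},{"x":0,"y":0,"z":0,"spin":-68,"fingers":-1}])

```text
clock: 4.85
eef_pos: [0.4342, -0.0118, 0.2015]
tool_rot: [-0.573, 0.819, -0.0, 0.0]
ft_force: [-0.3, -0.1, -0.1]
grip_width: 0.0853
grasp_force: 0.0
```

```bash
cat >> h.py <<'E'
def yaw(): 
    m=R.from_quat(readout.get_obs()['tool_rot']).as_matrix();return np.degrees(np.arctan2(m[1,0],m[0,0]))
def go(dx,dy,to): # world delta to tool x,y mm, spin deg
    a=np.radians(yaw());print('tool dx %.1f dy %.1f spin %.1f'%(1e3*(dx*np.cos(a)+dy*np.sin(a)),1e3*(dx*np.sin(a)-dy*np.cos(a)),-((to-yaw()+180)%360-180)))
E
python3 - <<'E'
from h import *
b=snap('side');print('crate',onz(b,200,300,.1),onz(b,100,375,.1))
w=snap('wrist','w5.png');w['fish']=1
print(readout.get_obs()['joint_pos'],readout.get_obs()['eef_pos'],yaw())
for p in((.416,-.063,.028),(.456,.0507,.062),(.4344,-.011,.028)):print(proj(w,p))
E
```

```text
crate [ 0.42727148 -0.49377997  0.1       ] [ 0.40783131 -0.72213342  0.1       ]
[-2.69039777e-02  1.27642986e-01 -2.14154156e-01  1.22874170e+00
 -7.78770378e-06 -1.24777240e+00] [ 0.43418293 -0.01168643  0.20143432] -110.04939172195934
(np.float64(319.0510164350754), np.float64(129.06959945013293))
(np.float64(320.6135349508751), np.float64(253.2435638347312))
(np.float64(319.62900759943653), np.float64(182.07827737458902))
```

View pics/w5.png

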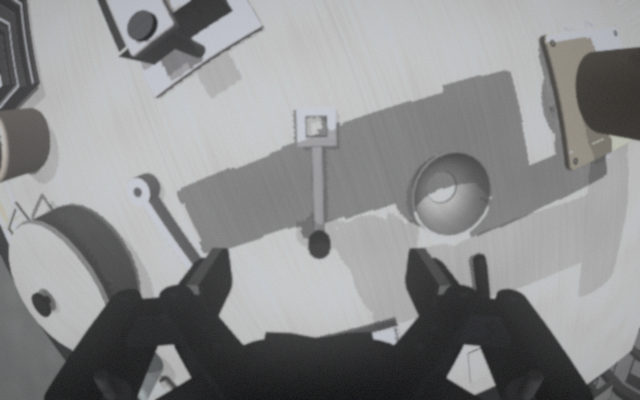

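In the wrist view the square-hub crank is centred, with its hub at (316,126) and knob at (319,244), within 3 mm of the prediction. Bowl and long crank are clear of the fingers, so I descend and grip.

Emit:
jog_arm(motion=[{"x":1,"y":0,"z":50,"spin":0,"fingers":-1},{"x":1,"y":0,"z":100,"spin":0,"fingers":-1},{"x":1,"y":0,"z":145,"spin":0,"fingers":-1},{"x":1,"y":0,"z":175,"spin":0,"fingers":-1},{"x":1,"y":0,"z":190,"spin":0,"fingers":-1},{"x":1,"y":0,"z":195,"spin":0,"fingers":-1},{"x":1,"y":0,"z":195,"spin":0,"fingers":0.3},{"x":1,"y":0,"z":195,"spin":0,"fingers":1}])

```text
clock: 5.95
eef_pos: [0.4348, -0.0124, 0.0071]
tool_rot: [-0.574, 0.819, -0.001, 0.001]
ft_force: [-0.1, 0.2, 0.2]
grip_width: 0.0515
grasp_force: 0.0
```

Emit:
jog_arm(motion=[{"x":0,"y":0,"z":0,"spin":0,"fingers":1},{"x":0,"y":0,"z":0,"spin":0,"fingers":1},{"x":0,"y":0,"z":0,"spin":0,"fingers":1},{"x":0,"y":0,"z":0,"spin":0,"fingers":1},{"x":0,"y":0,"z":0,"spin":0,"fingers":1},{"x":0,"y":0,"z":0,"spin":0,"fingers":1}])

```text
clock: 6.7
eef_pos: [0.4346, -0.0124, 0.007]
tool_rot: [-0.574, 0.819, -0.0, 0.001]
ft_force: [-0.1, -0.3, 5.2]
grip_width: 0.0105
grasp_force: 60.3
```

Emit:
jog_arm(motion=[{"x":0,"y":0,"z":-20,"spin":0,"fingers":1},{"x":0,"y":0,"z":-60,"spin":0,"fingers":1},{"x":0,"y":0,"z":-100,"spin":0,"fingers":1},{"x":0,"y":0,"z":-140,"spin":0,"fingers":1},{"x":0,"y":0,"z":-180,"spin":0,"fingers":1},{"x":0,"y":0,"z":-215,"spin":0,"fingers":1},{"x":0,"y":0,"z":-230,"spin":0,"fingers":1},{"x":0,"y":0,"z":-230,"spin":0,"fingers":1}])

```text
clock: 7.7
eef_pos: [0.4341, -0.0123, 0.2367]
tool_rot: [-0.574, 0.819, -0.0, 0.001]
ft_force: [-0.9, 1.0, -2.6]
grip_width: 0.0106
grasp_force: 59.2
```

Run:
```python
from h import *
w=snap('wrist','w6.png');w['fish']=1
o=readout.get_obs();p=np.array(o['eef_pos']);m=R.from_quat(o['tool_rot']).as_matrix()
print(p,yaw(),o['ft_force'],o['ft_torque'])
for z in(.021,-.007):print(proj(w,p+m@[.055,0,0]+[0,0,z]))
```

```text
[ 0.43347062 -0.01235541  0.23564826] -109.89654246474356 [ 0.38646523  0.26894439 -3.22323435] [ 0.00221871  0.0023305  -0.03240468]
(np.float64(322.756623803561), np.float64(152.94508059431246))
(np.float64(322.0282874965759), np.float64(145.4534697744548))
```

View pics/w6.png

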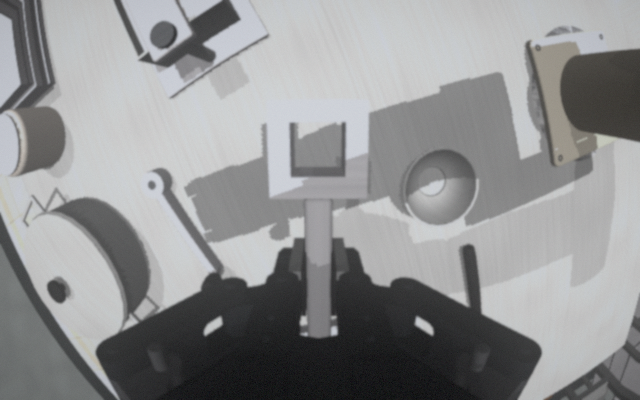

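The crank is held straight: hub hole centre is at (318,149) and nothing has slipped. Now the hub's offset in the tool frame and the move to a hover over the screw.

```bash
cat >> h.py <<'E'
def pose():
    o=readout.get_obs();return np.array(o['eef_pos']),R.from_quat(o['tool_rot']).as_matrix()
HUB=np.array([.0567,-.0019,-.021])
def hubto(x,y,to):
    p,m=pose();t=np.radians(to);Rt=np.array([[np.cos(t),np.sin(t)],[np.sin(t),-np.cos(t)]])
    d=np.array([x,y])-Rt@HUB[:2]-p[:2];go(d[0],d[1],to)
E
python3 - <<'E'
from h import *
w=snap('wrist');w['fish']=1;p,m=pose()
print('hub tool',m.T@(onz(w,318,149,p[2]+.021)-p))
hubto(.5223,-.2815,-85.5)
E
```

```text
hub tool [ 0.0567037  -0.00164258 -0.02096301]
tool dx 171.8 dy -150.4 spin -24.4
```

Emit:
jog_arm(motion=[{"x":29,"y":-25,"z":0,"spin":-4,"fingers":1},{"x":57,"y":-50,"z":0,"spin":-8,"fingers":1},{"x":86,"y":-75,"z":0,"spin":-12,"fingers":1},{"x":115,"y":-100,"z":0,"spin":-16,"fingers":1},{"x":143,"y":-125,"z":0,"spin":-20,"fingers":1},{"x":172,"y":-150,"z":0,"spin":-24.4,"fingers":1},{"x":172,"y":-150,"z":0,"spin":-24.4,"fingers":1},{"x":172,"y":-150,"z":0,"spin":-24.4,"fingers":1}])

```text
clock: 8.8
eef_pos: [0.5154, -0.2245, 0.2345]
tool_rot: [0.734, -0.679, -0.002, 0.0]
ft_force: [0.3, 0.0, -2.8]
grip_width: 0.0108
grasp_force: 59.2
```

Run:
```python
from h import *
ws=[snap('wrist') for _ in range(4)];w=ws[-1];w['fish']=1;p,m=pose()
print(p,yaw());h=p+m@HUB;print('exp tip',proj(w,[h[0],h[1],.191]),'hole',proj(w,h))
g=np.mean([x['pixels'].astype(float) for x in ws],0).mean(2)
print(g[100:200:4,270:370:4].astype(int))
cv2.imwrite('pics/w7.png',cv2.resize(g[90:210,240:400].astype(np.uint8),None,fx=5,fy=5,interpolation=2))
```

```text
[ 0.51607709 -0.22414665  0.23622476] -85.43469272465313
exp tip (np.float64(315.8992185640472), np.float64(137.01647666437816)) hole (np.float64(314.77961580673696), np.float64(150.4022164185643))
[[204 203 204 200 199 203 205 204 205 205 204 204 204 205 205 204 204 204
  203 205 205 204 204 204 182]
 [204 204 204 204 205 205 204 205 205 205 204 205 204 205 205 204 205 205
  205 204 204 205 205 205 203]
 [204 204 204 204 204 205 204 205 204 204 205 205 204 204 205 205 205 204
  204 204 205 204 205 205 203]
 [204 204 204 205 205 205 205 204 205 205 204 205 205 205 205 205 205 205
  204 204 204 205 205 205 204]
 [205 204 205 205 204 205 205 205 206 205 205 205 205 205 204 205 204 204
  205 204 205 206 205 205 203]
 [203 204 204 204 205 204 204 203 204 204 204 199 196 197 198 204 203 205
  198 204 205 205 204 205 202]
 [204 204 204 205 204 127 139 159 166 202 142 117 117 127 139 163 200 203
  120 176 205 205 205 205 204]
 [204 204 204 204 205 123 142 159 163 136 115 103 102 104 117 163 204 190
  116 174 205 205 205 206 204]
 [203 204 205 205 205 131 150 152 142 116 118 109 106 101 100 
[... 1023 characters left out ...]
99  99 100  99  98 100 100  99 100 100
  100 192 205 205 205 205 201]
 [198 203 204 204 204 177 128 128 128 135 142 142 140 141 141 141 142 141
  141 196 204 205 205 204 203]
 [196 204 205 204 204 203 204 203 204 205 204 204 204 204 205 205 204 204
  204 205 204 204 205 205 202]
 [196 204 203 203 204 204 204 204 203 204 204 203 204 205 204 204 204 205
  205 204 204 205 204 205 189]
 [196 203 203 203 203 204 204 204 203 204 204 204 204 203 204 203 204 204
  203 204 204 205 204 204 190]
 [179 189 191 201 203 203 204 204 203 203 204 203 204 204 204 204 204 204
  204 204 205 204 204 204 205]
 [154 161 163 163 168 168 172 198 204 203 203 204 203 203 203 202 203 203
  203 202 203 203 201 202 199]]
```

```bash
cat > meas.py <<'E'
from h import *
def meas():
    ws=[snap('wrist') for _ in range(4)];w=ws[-1];w['fish']=1;p,m=pose()
    g=np.mean([x['pixels'].astype(float) for x in ws],0).mean(2)
    r=g[128:170,270:370].mean(0);print('cols dark->',[(270+i) for i in range(99) if (r[i]>195)!=(r[i+1]>195)])
    r=g[100:200,336:339].mean(1);print('rows@337',[(100+i) for i in range(99) if (r[i]>195)!=(r[i+1]>195)])
    print(g[128:150,302:330:2].astype(int))
    t=g[131:147,305:322].copy();rr,cc=np.mgrid[131:147,305:322];wt=np.clip(t-125,0,None)
    q=((wt*cc).sum()/wt.sum(),(wt*rr).sum()/wt.sum());print('tip px',q)
    h=p+m@HUB;print(p,'exp',proj(w,[h[0],h[1],.191]),'hole exp',proj(w,h));return w,p,m
E
python3 -c "from meas import *;meas()"
```

```text
cols dark-> [288, 332, 334, 346, 366]
rows@337 [128, 133, 135, 147, 164, 177, 197]
[[147 172 163 132 123 114 105 103 104 103 103 105 110 130]
 [148 165 144 121 119 113 104 103 103 102 102 103 104 117]
 [148 153 130 117 118 113 103 102 103 103 101 101 102 107]
 [145 142 122 117 118 115 105 103 102 103 101 101 101 104]
 [144 132 118 116 118 117 108 107 104 102 102 100 101 101]
 [142 128 115 115 118 120 114 113 110 104 100  99 100 101]
 [141 123 114 115 115 127 124 119 117 110 101  99  99 101]
 [139 122 112 114 116 139 136 121 121 116 101  99  98  99]
 [141 122 112 113 116 150 143 123 121 118 104  97  99  99]
 [140 125 112 110 116 156 148 122 121 120 104  97  97  98]
 [136 129 111 110 116 157 148 124 121 121 104  95  97  99]
 [136 134 112 111 113 152 147 123 121 118 102  95  96  98]
 [137 141 111 109 112 141 140 122 121 115  99  94  96  99]
 [140 150 114 110 111 125 127 118 117 110  97  94  95 100]
 [141 160 120 109 108 109 108 110 109 102  94  94  94 102]
 [140 173 133 110 108 101  98 100  99  94  93  94  94 106]
 [141 180 150 114 106  96  92  94  93  91  92  94  96 110]
 [141 186 169 124 105  95  92  92  92  91  91  93 101 116]
 [142 188 181 141 104  94  91  91  91  92  93  96 108 122]
 [143 187 187 157 108  93  92  90  92  92  95 103 116 125]
 [139 177 179 162 113 100  94  92  94  95 101 111 119 127]
 [132 152 155 148 116 109 102  99  99 103 108 119 126 129]]
tip px (np.float64(309.593997248022), np.float64(140.85758513931887))
[ 0.5164205  -0.22466303  0.2366609 ] exp (np.float64(316.26869993600496), np.float64(136.92067789279446)) hole exp (np.float64(315.10896440805215), np.float64(150.1676424094524))
```

The tip disc is at about (316.3,138), within 1.5 px of aligned. Trim 1 mm and lower.

Emit:
jog_arm(motion=[{"x":-1,"y":-0.7,"z":12,"spin":0,"fingers":1},{"x":-1,"y":-0.7,"z":25,"spin":0,"fingers":1},{"x":-1,"y":-0.7,"z":36,"spin":0,"fingers":1},{"x":-1,"y":-0.7,"z":44,"spin":0,"fingers":1},{"x":-1,"y":-0.7,"z":50,"spin":0,"fingers":1},{"x":-1,"y":-0.7,"z":55,"spin":0,"fingers":1},{"x":-1,"y":-0.7,"z":58,"spin":0,"fingers":1}])

```text
clock: 10.07
eef_pos: [0.5171, -0.2242, 0.1782]
tool_rot: [0.734, -0.679, 0.0, -0.0]
ft_force: [-0.9, -1.0, -3.4]
grip_width: 0.0106
grasp_force: 59.3
```

Emit:
jog_arm(motion=[{"x":0,"y":0,"z":4,"spin":0,"fingers":1},{"x":0,"y":0,"z":8,"spin":0,"fingers":1},{"x":0,"y":0,"z":11,"spin":0,"fingers":1},{"x":0,"y":0,"z":13,"spin":0,"fingers":1},{"x":0,"y":0,"z":13,"spin":0,"fingers":1}])

```text
clock: 10.7
eef_pos: [0.5169, -0.2241, 0.1652]
tool_rot: [0.734, -0.679, -0.0, 0.0]
ft_force: [-0.5, 1.2, -3.1]
grip_width: 0.0105
grasp_force: 59.3
```

Emit:
jog_arm(motion=[{"x":0,"y":0,"z":2,"spin":0,"fingers":1},{"x":0,"y":0,"z":4,"spin":0,"fingers":1},{"x":0,"y":0,"z":5,"spin":0,"fingers":1},{"x":0,"y":0,"z":5,"spin":0,"fingers":1}])

```text
clock: 11.2
eef_pos: [0.517, -0.2241, 0.1602]
tool_rot: [0.734, -0.679, -0.0, -0.0]
ft_force: [0.6, -0.6, -3.2]
grip_width: 0.0108
grasp_force: 59.3
```

Emit:
jog_arm(motion=[{"x":0,"y":0,"z":0.7,"spin":0,"fingers":1},{"x":0,"y":0,"z":1.3,"spin":0,"fingers":1},{"x":0,"y":0,"z":1.3,"spin":0,"fingers":1}])

```text
clock: 11.58
eef_pos: [0.5171, -0.2241, 0.1598]
tool_rot: [0.734, -0.679, 0.0, -0.0]
ft_force: [-1.5, 2.0, 2.7]
grip_width: 0.0103
grasp_force: 60.1
```

Seated: z stopped at 0.160 with about 5 N upward. Now turn clockwise about the screw, with the pivot at tool (57,-1) mm.

Emit:
jog_arm(motion=[{"x":0.1,"y":-5,"z":0,"spin":5,"fingers":1},{"x":0.7,"y":-9.9,"z":0,"spin":10,"fingers":1},{"x":1.7,"y":-14.8,"z":0,"spin":15,"fingers":1},{"x":3.1,"y":-19.6,"z":0,"spin":20,"fingers":1},{"x":4.9,"y":-24.2,"z":0,"spin":25,"fingers":1},{"x":7.1,"y":-28.6,"z":0,"spin":30,"fingers":1},{"x":9.7,"y":-32.9,"z":0,"spin":35,"fingers":1},{"x":12.7,"y":-36.9,"z":0,"spin":40,"fingers":1}])

```text
clock: 12.58
eef_pos: [0.554, -0.2336, 0.1596]
tool_rot: [-0.457, 0.89, 0.0, -0.001]
ft_force: [-5.3, 2.5, 5.0]
grip_width: 0.0109
grasp_force: 60.3
```

```bash
python3 -c "
from h import *
o=readout.get_obs();p,m=pose();print(o['ft_force'],o['ft_torque'],yaw(),p+m@[.0571,-.0011,-.021])"
```

```text
[-5.27745213  2.54563788  4.99371467] [ 0.23531678  1.02251454 -0.03699216] -125.65943089395404 [ 0.52162632 -0.28063591  0.18067742]
```

Emit:
jog_arm(motion=[{"x":0.1,"y":-5,"z":0,"spin":5,"fingers":1},{"x":0.7,"y":-9.9,"z":0,"spin":10,"fingers":1},{"x":1.7,"y":-14.8,"z":0,"spin":15,"fingers":1},{"x":3.1,"y":-19.6,"z":0,"spin":20,"fingers":1},{"x":4.9,"y":-24.2,"z":0,"spin":25,"fingers":1},{"x":7.1,"y":-28.6,"z":0,"spin":30,"fingers":1},{"x":9.7,"y":-32.9,"z":0,"spin":35,"fingers":1},{"x":12.7,"y":-36.9,"z":0,"spin":40,"fingers":1}])

```text
clock: 13.58
eef_pos: [0.5757, -0.265, 0.1595]
tool_rot: [-0.125, 0.992, 0.001, -0.002]
ft_force: [-6.3, 3.3, 5.2]
grip_width: 0.0109
grasp_force: 60.5
```

```bash
python3 -c "
from h import *
o=readout.get_obs();p,m=pose();print(o['ft_force'],o['ft_torque'],yaw(),p+m@[.0571,-.0011,-.021],o['joint_pos'])"
```

```text
[-6.27897779  3.32682661  5.16856102] [ 0.66294284  1.63202052 -0.12651307] -165.66443370220819 [ 0.52071508 -0.28023092  0.18066101] [-4.31269776e-01  5.46069730e-01  2.72949723e-01  1.30133276e+00
 -2.70622967e-04 -6.81468963e-01]
```

Emit:
jog_arm(motion=[{"x":-0.7,"y":-3,"z":0,"spin":3,"fingers":1},{"x":-0.5,"y":-6,"z":0,"spin":6,"fingers":1},{"x":-0.3,"y":-9.9,"z":0,"spin":10,"fingers":1},{"x":-0.3,"y":-9.9,"z":0,"spin":10,"fingers":1}])

```text
clock: 14.08
eef_pos: [0.5774, -0.2747, 0.1593]
tool_rot: [-0.039, 0.999, 0.001, -0.003]
ft_force: [-7.7, 3.0, 6.7]
grip_width: 0.0108
grasp_force: 60.6
```

```bash
cat > st.py <<'E'
from h import *
o=readout.get_obs();p,m=pose();f=m.T@np.array(o['ft_force']);print('tool f',f.round(1),o['ft_torque'],yaw(),p+m@[.0571,-.0011,-.021])
E
python3 st.py
```

```text
tool f [ 7.5  3.6 -6.6] [ 0.55488133  2.06081476 -0.1684374 ] -175.57713634397692 [ 0.52062771 -0.28018211  0.18064821]
```

Emit:
jog_arm(motion=[{"x":1.1,"y":-3,"z":0,"spin":3,"fingers":1},{"x":1.3,"y":-6,"z":0,"spin":6,"fingers":1},{"x":1.3,"y":-6,"z":0,"spin":6,"fingers":1}])

```text
clock: 14.45
eef_pos: [0.5775, -0.2804, 0.1595]
tool_rot: [0.013, 1.0, 0.001, -0.002]
ft_force: [-6.3, 3.7, 6.0]
grip_width: 0.0107
grasp_force: 60.5
```

```bash
python3 st.py
```

```text
tool f [ 6.4  3.5 -5.9] [ 0.73555237  1.58137626 -0.2106838 ] 178.46179510159814 [ 0.52043653 -0.28004511  0.1806689 ]
```

Emit:
jog_arm(motion=[{"x":0.1,"y":-2,"z":0,"spin":2,"fingers":1},{"x":0.1,"y":-4,"z":0,"spin":4,"fingers":1},{"x":0.1,"y":-4,"z":0,"spin":4,"fingers":1}])

```text
clock: 14.82
eef_pos: [0.5772, -0.2842, 0.1594]
tool_rot: [0.048, 0.999, 0.001, -0.002]
ft_force: [-6.7, 3.4, 5.5]
grip_width: 0.0105
grasp_force: 60.5
```

Emit:
jog_arm(motion=[{"x":0.1,"y":-2,"z":0,"spin":2,"fingers":1},{"x":0.1,"y":-4,"z":0,"spin":4,"fingers":1},{"x":0.1,"y":-4,"z":0,"spin":4,"fingers":1}])

```text
clock: 15.2
eef_pos: [0.5768, -0.2881, 0.1594]
tool_rot: [0.083, 0.997, 0.001, -0.002]
ft_force: [-5.4, 4.1, 6.4]
grip_width: 0.0106
grasp_force: 60.5
```

```bash
python3 st.py
```

```text
tool f [ 6.   3.2 -6.3] [ 0.83734807  1.58452559 -0.07814236] 170.48701965625088 [ 0.52033324 -0.27978541  0.18066671]
```

Emit:
jog_arm(motion=[{"x":0.1,"y":-2,"z":0,"spin":2,"fingers":1},{"x":0.1,"y":-4,"z":0,"spin":4,"fingers":1},{"x":0.1,"y":-4,"z":0,"spin":4,"fingers":1}])

```text
clock: 15.58
eef_pos: [0.5761, -0.2914, 0.1595]
tool_rot: [0.117, 0.993, 0.001, -0.002]
ft_force: [-6.2, 5.2, 5.1]
grip_width: 0.0105
grasp_force: 60.8
```

Emit:
jog_arm(motion=[{"x":0.1,"y":-2,"z":0,"spin":2,"fingers":1},{"x":0.1,"y":-4,"z":0,"spin":4,"fingers":1},{"x":0.1,"y":-4,"z":0,"spin":4,"fingers":1}])

```text
clock: 15.95
eef_pos: [0.5754, -0.2942, 0.1594]
tool_rot: [0.15, 0.989, 0.002, -0.002]
ft_force: [-5.2, 6.6, 5.7]
grip_width: 0.0103
grasp_force: 63.6
```

```bash
python3 st.py
```

```text
tool f [ 7.   4.8 -5.6] [1.54971933 1.3918163  0.84097416] 162.70947981833862 [ 0.5206331  -0.2783747   0.18062096]
```

The torque is climbing, so the stop is near. I push slightly further to make sure.

Emit:
jog_arm(motion=[{"x":0,"y":-3,"z":0,"spin":2,"fingers":1},{"x":0,"y":-6,"z":0,"spin":4,"fingers":1},{"x":0,"y":-6,"z":0,"spin":4,"fingers":1}])

```text
clock: 16.32
eef_pos: [0.5744, -0.2974, 0.1593]
tool_rot: [0.184, 0.983, 0.004, -0.002]
ft_force: [-3.6, 13.6, 5.4]
grip_width: 0.0107
grasp_force: 66.6
```

```bash
python3 st.py
```

```text
tool f [ 8.3 11.4 -5.2] [2.64094679 1.03357684 1.01598473] 158.8465992224596 [ 0.5207937  -0.27802572  0.18061016]
```

The tangential load is well above screw friction, and the total angle (about 111° including play) fits the stop. I back off within the play to free the fit.

Emit:
jog_arm(motion=[{"x":0.5,"y":4,"z":0,"spin":-3,"fingers":1},{"x":1,"y":8,"z":0,"spin":-7,"fingers":1},{"x":1.5,"y":12,"z":-0.5,"spin":-10,"fingers":1},{"x":1.5,"y":12,"z":-1,"spin":-10,"fingers":1}])

```text
clock: 16.82
eef_pos: [0.5765, -0.2902, 0.1596]
tool_rot: [0.1, 0.995, 0.0, -0.002]
ft_force: [-5.9, 2.8, 1.1]
grip_width: 0.0107
grasp_force: 59.8
```

```bash
python3 st.py
```

```text
tool f [ 6.3  1.5 -1.1] [ 0.43630743  1.05513908 -0.05129717] 168.52776700989938 [ 0.52035191 -0.27994259  0.18079671]
```

Emit:
jog_arm(motion=[{"x":1,"y":0,"z":0,"spin":0,"fingers":1},{"x":2,"y":1,"z":-2,"spin":-1,"fingers":1},{"x":2,"y":1,"z":-6,"spin":-1,"fingers":1},{"x":2,"y":1,"z":-10,"spin":-1,"fingers":1}])

```text
clock: 17.32
eef_pos: [0.5749, -0.2887, 0.1659]
tool_rot: [0.091, 0.996, 0.001, -0.003]
ft_force: [-0.7, 0.8, -23.6]
grip_width: 0.0105
grasp_force: 58.4
```

```bash
python3 st.py
```

```text
tool f [ 0.6  0.6 23.6] [ 0.21636664 -0.49672632  0.10201802] 169.53230321010957 [ 0.51865821 -0.27943155  0.1873033 ]
```

Emit:
jog_arm(motion=[{"x":0,"y":0,"z":0,"spin":0,"fingers":1},{"x":0,"y":0,"z":0,"spin":0,"fingers":1}])

```text
clock: 17.58
eef_pos: [0.5745, -0.2887, 0.1677]
tool_rot: [0.092, 0.996, 0.001, -0.003]
ft_force: [-3.8, 2.0, -25.7]
grip_width: 0.0111
grasp_force: 58.2
```

```bash
python3 st.py
python3 - <<'E'
from h import *
w=[snap('wrist') for _ in range(1)][0];a=snap('side')['pixels'];s=snap('scene')['pixels']
f=lambda im,x,y,W,H:cv2.resize(im[y:y+H,x:x+W,::-1],(400,300),interpolation=2)
cv2.imwrite('pics/w8.png',np.hstack([f(w['pixels'],220,70,200,150),f(a,240,180,120,90)]))
E
```

```text
tool f [ 3.9  1.2 25.7] [ 0.47013681 -0.05846315  0.05001418] 169.49657270638843 [ 0.51824488 -0.27941983  0.18899379]
```

View pics/w8.png

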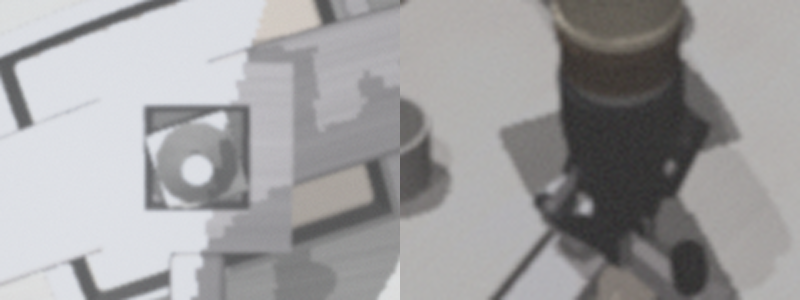

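The last picture shows the square head inside the hub hole, turned about 15° counterclockwise of it. So the hub still sits at the clockwise limit of its play, and is about 2 mm off centre with the tip at wrist pixel (318,155). The head is therefore at its stop, and the crank needs 13° more counterclockwise to come free.

Emit:
jog_arm(motion=[{"x":-0.5,"y":3,"z":2,"spin":-3,"fingers":1},{"x":-0.7,"y":6.5,"z":2,"spin":-6.5,"fingers":1},{"x":-0.7,"y":10,"z":2,"spin":-10,"fingers":1},{"x":-0.7,"y":13,"z":2,"spin":-13,"fingers":1},{"x":-0.7,"y":13,"z":2,"spin":-13,"fingers":1}])

```text
clock: 18.35
eef_pos: [0.5763, -0.277, 0.1709]
tool_rot: [-0.021, 1.0, -0.001, -0.002]
ft_force: [-12.2, 3.7, -9.1]
grip_width: 0.0109
grasp_force: 60.6
```

```bash
python3 st.py
python3 - <<'E'
from h import *
w=snap('wrist');g=w['pixels'].astype(float).mean(2)
print(g[115:180:3,284:352:3].astype(int))
E
```

```text
tool f [12.   4.2  9.1] [ 0.87477899  2.4206815  -0.2607618 ] -177.56513403998193 [ 0.51942643 -0.28045521  0.19211082]
[[222 223 222 222 222 222 222 222 223 223 221 221 221 223 221 222 222 222
  222 222 221 221 221]
 [223 222 222 223 221 222 223 222 221 222 222 221 221 222 222 223 222 222
  223 222 221 220 221]
 [222 222 222 216 212 212 213 213 211 211 212 212 211 211 210 211 210 211
  211 212 213 221 222]
 [223 223 222 149 109 115 115 114 112 110 111 110 109 108 109 110 112 110
  112 110 116 217 221]
 [223 222 222 141 114 129 120 116 119 128 134 131 132 154 170 184 202 205
  163 121 113 216 221]
 [222 222 221 151 129 210 215 216 202 180 170 167 167 170 180 207 221 222
  185 123 113 215 221]
 [222 222 222 151 130 219 221 202 167 165 162 163 163 163 162 163 193 219
  209 167 112 215 222]
 [222 222 223 149 119 219 208 164 161 163 163 165 162 161 160 157 157 187
  214 143 111 215 221]
 [224 222 222 148 113 208 164 157 157 160 162 162 165 160 157 157 153 153
  205 136 111 214 221]
 [222 222 223 147 113 193 156 157 159 161 162 155 143 156 152 149 149 148
  177 130 120 215 222]
 [223 222 
[... 454 characters left out ...]
207 139 125 217 220]
 [223 221 221 157 117 193 198 143 132 131 128 134 135 125 126 126 135 193
  220 138 123 216 203]
 [223 223 222 156 126 184 221 208 145 129 126 125 122 124 125 132 191 221
  221 136 122 216 204]
 [223 222 222 154 127 177 220 222 211 169 146 128 125 135 160 193 209 208
  204 139 122 216 187]
 [223 222 221 154 117 162 185 181 174 156 142 126 125 131 135 132 134 137
  136 116 124 217 189]
 [223 223 221 153 112 113 113 112 112 110 113 113 110 113 110 109 109 111
  107 105 128 216 192]
 [223 223 223 199 185 186 187 187 186 186 186 188 185 185 186 186 184 185
  181 176 168 185 189]
 [222 222 222 222 222 222 223 222 221 222 222 222 223 221 222 221 221 221
  221 221 203 183 181]]
```

The hub is nearly aligned now, 4° left. The radial load suggests the hub end droops a little, so I shift +x, finish the alignment and lift gently.

Emit:
jog_arm(motion=[{"x":0.8,"y":2,"z":0,"spin":-2,"fingers":1},{"x":1.5,"y":4,"z":0,"spin":-4,"fingers":1},{"x":1.5,"y":4,"z":-2,"spin":-4,"fingers":1},{"x":1.5,"y":4,"z":-4,"spin":-4,"fingers":1}])

```text
clock: 18.9
eef_pos: [0.5764, -0.2749, 0.1761]
tool_rot: [-0.056, 0.998, -0.003, 0.0]
ft_force: [-9.0, -0.7, -7.7]
grip_width: 0.0106
grasp_force: 60.7
```

```bash
python3 st.py
```

```text
tool f [9.  0.4 7.7] [-0.00581091  1.86005214 -0.03123323] -173.59939088515293 [ 0.51977072 -0.28227095  0.1971327 ]
```

Emit:
jog_arm(motion=[{"x":1,"y":0,"z":-2,"spin":0,"fingers":1},{"x":1.5,"y":0,"z":-5,"spin":0,"fingers":1},{"x":1.5,"y":0,"z":-9,"spin":0,"fingers":1},{"x":1.5,"y":0,"z":-13,"spin":0,"fingers":1}])

```text
clock: 19.4
eef_pos: [0.5763, -0.275, 0.1899]
tool_rot: [-0.056, 0.998, -0.003, 0.002]
ft_force: [-6.6, 0.9, -6.7]
grip_width: 0.0106
grasp_force: 60.8
```

```bash
python3 st.py
```

```text
tool f [6.4 1.7 6.7] [ 0.13575972  1.19088541 -0.03677777] -173.5794789596001 [ 0.51959181 -0.28233905  0.21074053]
```

Emit:
jog_arm(motion=[{"x":0,"y":0,"z":-4,"spin":0,"fingers":1},{"x":0,"y":0,"z":-9,"spin":0,"fingers":1},{"x":0,"y":0,"z":-15,"spin":0,"fingers":1},{"x":0,"y":0,"z":-25,"spin":0,"fingers":1},{"x":0,"y":0,"z":-40,"spin":0,"fingers":1},{"x":0,"y":0,"z":-60,"spin":0,"fingers":1},{"x":0,"y":0,"z":-60,"spin":0,"fingers":1}])

```text
clock: 20.27
eef_pos: [0.5776, -0.2738, 0.2478]
tool_rot: [-0.057, 0.998, -0.001, 0.002]
ft_force: [-0.1, -0.4, -2.1]
grip_width: 0.0105
grasp_force: 61.4
```

```bash
python3 st.py
python3 - <<'E'
from h import *
w=snap('wrist');w['fish']=1;g=w['pixels'].astype(float).mean(2)
p,m=pose();print(p,readout.get_obs()['joint_pos'].round(2) if hasattr(readout.get_obs()['joint_pos'],'round') else readout.get_obs()['joint_pos'])
go(.556-p[0],.31-p[1],-94)
print(g[90:215:5,255:385:5].astype(int))
print(proj(w,p+m@HUB))
E
```

```text
tool f [ 0.2 -0.3  2.1] [-0.00581869 -0.02660748  0.01835173] -173.49028397364387 [ 0.52093848 -0.28134956  0.26857238]
[ 0.5770301  -0.27352029  0.24627529] [-0.44  0.52  0.46  1.5  -0.   -0.56]
tool dx -45.2 dy 582.1 spin -79.5
[[200 154 228 227 228 229 227 227 228 228 228 228 228 228 228 228 229 228
  228 228 228 228 228 226 202  98]
 [215 132 229 228 228 228 228 228 228 229 228 228 229 228 227 228 228 228
  228 228 228 227 227 217 198  96]
 [217 126 229 229 229 228 228 228 229 229 228 229 228 228 228 228 229 229
  229 229 228 227 226 195 184  92]
 [213 152 217 221 229 229 229 228 229 229 229 228 227 229 229 228 228 228
  228 227 227 228 225 155 153 153]
 [228 228 228 230 228 229 229 230 228 229 228 229 227 228 229 228 228 227
  228 228 228 229 225 157 156 156]
 [228 228 230 228 229 229 229 228 229 229 228 228 228 228 228 228 228 228
  227 227 228 227 226 174 154 153]
 [230 229 229 228 229 228 229 229 229 229 228 228 228 228 228 227 227 228
  228 228 228 228 225 187 156 158]
 [228 230 228 229 230 228 229 226 125 176 176 138 116 115 115 120 174 142
  188 228 228 227 226 186 158 157
[... 1219 characters left out ...]
229 230 230 229 229 229 228 229 229 228 229 228 229 229
  189 187 185 187 178 156 135 134]
 [227 227 226 226 229 228 229 229 229 229 228 229 228 228 229 228 229 226
  190 188 189 161 161 157 133 134]
 [228 226 227 226 228 229 228 229 228 228 225 226 224 225 224 222 224 222
  190 188 162 163 160 156 128 130]
 [225 225 226 227 226 226 225 226 226 217 187 229 228 228 228 220 160 160
  161 162 162 163 161 163 136 134]
 [227 226 227 226 226 210 174 160 163 159 186 229 229 228 228 208 163 162
  163 162 164 162 161 160 133 135]
 [226 226 226 168 162 160 161 162 161 160 186 228 228 229 228 187 161 160
  161 160 163 160 161 158 137 135]]
(np.float64(317.64509168504776), np.float64(143.9438966424113))
```

The crank is free and held, with only its weight on the wrist. Across both crops the head's angle comes out at 92° (1.6 rad) from the bridge line, so the screw is at its stop. Next, carry it to the tray.

Emit:
jog_arm(motion=[{"x":-2,"y":25,"z":0,"spin":1,"fingers":1},{"x":-6,"y":75,"z":0,"spin":2.5,"fingers":1},{"x":-10,"y":125,"z":0,"spin":4,"fingers":1},{"x":-14,"y":175,"z":0,"spin":5.5,"fingers":1},{"x":-18,"y":225,"z":0,"spin":7,"fingers":1},{"x":-21,"y":275,"z":0,"spin":8.5,"fingers":1},{"x":-25,"y":325,"z":0,"spin":10,"fingers":1},{"x":-29,"y":375,"z":0,"spin":10.5,"fingers":1}])

```text
clock: 21.32
eef_pos: [0.5619, 0.1042, 0.2441]
tool_rot: [0.035, 0.999, -0.0, -0.001]
ft_force: [-0.2, 0.6, -2.7]
grip_width: 0.0103
grasp_force: 61.4
```

Run:
```python
from h import *
p,m=pose();print(p);go(.556-p[0],.31-p[1],176)
```

```text
[0.56194991 0.10416113 0.24409463]
tool dx 20.4 dy 204.9 spin -0.0
```

Emit:
jog_arm(motion=[{"x":5,"y":50,"z":0,"spin":0,"fingers":1},{"x":10,"y":100,"z":0,"spin":0,"fingers":1},{"x":15,"y":150,"z":0,"spin":0,"fingers":1},{"x":19,"y":190,"z":20,"spin":0,"fingers":1},{"x":20,"y":205,"z":60,"spin":0,"fingers":1},{"x":20,"y":205,"z":110,"spin":0,"fingers":1},{"x":20,"y":205,"z":150,"spin":0,"fingers":1},{"x":20,"y":205,"z":150,"spin":0,"fingers":1}])

```text
clock: 22.32
eef_pos: [0.5532, 0.3067, 0.0898]
tool_rot: [0.035, 0.999, -0.003, -0.005]
ft_force: [-0.4, 0.2, -3.0]
grip_width: 0.0108
grasp_force: 61.2
```

Run:
```python
from h import *
p,m=pose();print(p,yaw());go(.556-p[0],.31-p[1],176)
w=snap('wrist');w['fish']=1
for q in((.413,.235,.003),(.687,.214,.003),(.7,.385,.003),(.425,.405,.003)):print(proj(w,q))
g=w['pixels'].astype(float).mean(2);print(g[60:400:10,148:480:12].astype(int))
```

```text
[0.55316958 0.30666653 0.08980095] 176.01939214129078
tool dx -2.6 dy 3.5 spin 0.0
(np.float64(213.86095600669756), np.float64(34.15926796878895))
(np.float64(236.23680896116582), np.float64(340.05660508422))
(np.float64(409.4671805690398), np.float64(340.72670278928535))
(np.float64(437.0686561282782), np.float64(35.52442073544185))
[[132 129 128  71 151 165 203 206 207 207 208 206 207 209 207 205 207 209
  206 207 207 208 205 206 205  86 180 180]
 [131 131 130  71 145 167 166 206 205 206 208 208 208 208 208 207 208 208
  208 208 207 208 207 207 208  85 179 176]
 [127 130 131  74 139 168 167 181 207 208 207 209 207 210 207 209 210 209
  209 210 208 207 207 208 206  88 181 182]
 [131 129 131  77 157 170 169 172 208 207 208 208 208 209 210 209 208 210
  211 209 209 208 209 207 208  85 180 178]
 [131 135 133  79 151 170 170 171 166 208 209 209 209 209 211 210 210 209
  209 210 210 211 208 208 209  89 182 181]
 [134 133 129  79 145 170 170 171 167 207 209 210 209 210 210 210 209 210
  211 211 210 210 208 209 207  89 185 181]
 [134 135 134  82 134 167 170 173 165 172 209 210 209 209 208 
[... 2514 characters left out ...]
 48  49  50  46  42  39  36  30  35  34  30  29  29  36  32  30  31  36
   29  32  31  27  36  35  40  48  40  43]
 [ 56  51  39  41  41  35  33  31  26  30  30  32  31  30  31  30  26  24
   31  26  31  22  30  34  38  32  35  41]
 [ 43  61  45  37  27  33  26  28  18  22  27  28  25  31  29  30  28  22
   26  29  27  30  25  26  27  32  49  50]
 [ 45  57  41  35  32  25  27  25  24  27  24  24  25  27  25  26  24  28
   25  28  25  23  21  25  32  28  39  62]
 [ 40  42  40  30  24  27  30  21  11  16  23  22  22  22  22  20  26  27
   22  24  17  27  25  22  26  26  41  44]
 [ 37  39  28  25  22  26  20  23  24  24  23  17  22  17  22  21  21  17
   18  15  24  24  12  15  21  21  16  36]]
```

Hub and knob are well inside the rim. Lower slowly onto the floor.

Emit:
jog_arm(motion=[{"x":-2,"y":3,"z":20,"spin":0,"fingers":1},{"x":-2,"y":3,"z":40,"spin":0,"fingers":1},{"x":-2,"y":3,"z":56,"spin":0,"fingers":1},{"x":-2,"y":3,"z":66,"spin":0,"fingers":1},{"x":-2,"y":3,"z":71,"spin":0,"fingers":1},{"x":-2,"y":3,"z":74,"spin":0,"fingers":1},{"x":-2,"y":3,"z":74,"spin":0,"fingers":1}])

```text
clock: 23.25
eef_pos: [0.5593, 0.3115, 0.0212]
tool_rot: [0.035, 0.999, 0.0, 0.0]
ft_force: [-1.6, -0.1, -3.1]
grip_width: 0.0106
grasp_force: 61.4
```

Emit:
jog_arm(motion=[{"x":0,"y":0,"z":1,"spin":0,"fingers":1},{"x":0,"y":0,"z":2,"spin":0,"fingers":1},{"x":0,"y":0,"z":3,"spin":0,"fingers":1},{"x":0,"y":0,"z":3,"spin":0,"fingers":1}])

```text
clock: 23.75
eef_pos: [0.5591, 0.3114, 0.018]
tool_rot: [0.035, 0.999, 0.0, -0.0]
ft_force: [-0.0, -0.5, -2.7]
grip_width: 0.0106
grasp_force: 61.4
```

Emit:
jog_arm(motion=[{"x":0,"y":0,"z":1.5,"spin":0,"fingers":1},{"x":0,"y":0,"z":3,"spin":0,"fingers":1},{"x":0,"y":0,"z":4.5,"spin":0,"fingers":1},{"x":0,"y":0,"z":4.5,"spin":0,"fingers":1}])

```text
clock: 24.25
eef_pos: [0.5605, 0.3117, 0.0146]
tool_rot: [0.035, 0.999, 0.001, 0.001]
ft_force: [2.2, -1.0, 6.0]
grip_width: 0.0108
grasp_force: 62.5
```

Emit:
jog_arm(motion=[{"x":0,"y":0,"z":1,"spin":0,"fingers":1},{"x":0,"y":0,"z":2,"spin":0,"fingers":1},{"x":0,"y":0,"z":2,"spin":0,"fingers":1}])

```text
clock: 24.62
eef_pos: [0.5611, 0.3117, 0.0129]
tool_rot: [0.035, 0.999, 0.001, 0.002]
ft_force: [2.3, -0.5, 5.4]
grip_width: 0.0104
grasp_force: 62.8
```

```bash
python3 st.py
```

```text
tool f [-2.3 -0.3 -5.4] [-0.2938587  -0.05169871  0.1624975 ] 175.97809334262735 [0.50398177 0.31461569 0.03363411]
```

Emit:
jog_arm(motion=[{"x":0,"y":0,"z":1,"spin":0,"fingers":1},{"x":0,"y":0,"z":2,"spin":0,"fingers":1},{"x":0,"y":0,"z":2,"spin":0,"fingers":1}])

```text
clock: 25.0
eef_pos: [0.5617, 0.3118, 0.0111]
tool_rot: [0.035, 0.999, 0.001, 0.003]
ft_force: [3.8, -1.6, 6.0]
grip_width: 0.0105
grasp_force: 62.9
```

Emit:
jog_arm(motion=[{"x":0,"y":0,"z":1,"spin":0,"fingers":1},{"x":0,"y":0,"z":1.5,"spin":0,"fingers":1},{"x":0,"y":0,"z":1.5,"spin":0,"fingers":1}])

```text
clock: 25.38
eef_pos: [0.5617, 0.3118, 0.0108]
tool_rot: [0.035, 0.999, 0.001, 0.003]
ft_force: [1.5, -2.1, 11.6]
grip_width: 0.0105
grasp_force: 63.8
```

It's flat: force is rising and z is stopped at the expected height. Release and retreat.

Emit:
jog_arm(motion=[{"x":0,"y":0,"z":-0.8,"spin":0,"fingers":1},{"x":0,"y":0,"z":-0.8,"spin":0,"fingers":0.6},{"x":0,"y":0,"z":-0.8,"spin":0,"fingers":0.3},{"x":0,"y":0,"z":-0.8,"spin":0,"fingers":0},{"x":0,"y":0,"z":-0.8,"spin":0,"fingers":0},{"x":0,"y":0,"z":-0.8,"spin":0,"fingers":0}])

```text
clock: 26.12
eef_pos: [0.559, 0.3114, 0.0086]
tool_rot: [0.035, 0.999, -0.0, -0.0]
ft_force: [0.3, -0.7, 0.5]
grip_width: 0.0427
grasp_force: 0.0
```

Emit:
jog_arm(motion=[{"x":0,"y":0,"z":-10,"spin":0,"fingers":0},{"x":0,"y":0,"z":-40,"spin":0,"fingers":0},{"x":0,"y":0,"z":-90,"spin":0,"fingers":0},{"x":0,"y":0,"z":-140,"spin":0,"fingers":0},{"x":0,"y":0,"z":-190,"spin":0,"fingers":0},{"x":0,"y":0,"z":-230,"spin":0,"fingers":0},{"x":0,"y":0,"z":-230,"spin":0,"fingers":0}])

```text
clock: 27.0
eef_pos: [0.5611, 0.3125, 0.2448]
tool_rot: [0.035, 0.999, 0.003, 0.004]
ft_force: [-0.2, -0.8, -0.9]
grip_width: 0.0429
grasp_force: 0.0
```

Run:
```python
from h import *
o=readout.get_obs();print(o['ft_force'],o['grip_width'],pose()[0])
w=snap('wrist');w['fish']=1
g=w['pixels'].astype(float).mean(2)
for q in((.504,.315,.031),(.559,.311,.031),(.625,.307,.065),(.625,.307,.003)):print(np.round(proj(w,q)))
m=cv2.inRange(g,0,75).astype(np.uint8);n,l,s,c=cv2.connectedComponentsWithStats(m)
for i in range(1,n):
    if s[i,4]>40 and s[i,1]<300:print(s[i],c[i].round(1),onz(w,*c[i],.05).round(3))
print(g[110:180:4,280:360:4].astype(int))
```

```text
[-0.24894249 -0.75265788 -0.87521481] 0.0428894640860212 [0.56113385 0.31251455 0.24476386]
[317. 122.]
[317. 169.]
[318. 233.]
[318. 215.]
[114   0  22  31  99] [127.7  14.1] [0.337 0.094 0.05 ]
[ 444    0  131   55 1030] [487.7  32.6] [0.399 0.525 0.05 ]
[ 580    0   35   65 1499] [598.2  34.1] [0.363 0.746 0.05 ]
[  0  32  14  32 360] [ 5.6 47.4] [ 0.294 -0.182  0.05 ]
[   73    54   567   346 65079] [392.6 293.9] [0.727 0.399 0.05 ]
[608 129  22  90 870] [619.9 166.4] [0.57  0.812 0.05 ]
[632 171   8  12  79] [635.9 176.3] [0.588 0.876 0.05 ]
[629 189  11  11 100] [633.9 194.8] [0.623 0.88  0.05 ]
[ 564  250   48   54 1049] [591.9 270.9] [0.759 0.789 0.05 ]
[[228 229 229 229 229 230 230 230 230 230 231 230 230 231 231 230 231 231
  229 230]
 [229 229 229 230 229 230 230 214 215 221 222 220 229 230 231 231 230 230
  230 231]
 [228 229 229 229 229 230 229 194 181 201 209 212 228 230 230 230 230 230
  230 230]
 [225 229 229 229 229 230 230 220 229 230 230 227 227 230 230 230 230 230
  230 230]
 [203 229 230 229 230 230 229 220 229 230 230 228 227 230 230 231 230 230
  230 230]
 [196
[... 400 characters left out ...]
 230 230
  230 231]
 [195 195 197 202 228 230 229 230 215 231 227 229 230 231 230 231 231 230
  230 230]
 [196 194 195 198 220 230 230 230 215 230 227 230 230 231 231 230 231 230
  230 230]
 [195 196 196 197 198 227 230 230 219 230 228 230 230 230 230 230 231 230
  230 230]
 [195 195 195 197 198 203 230 230 221 230 225 230 230 230 230 230 231 230
  230 231]
 [195 193 195 197 197 197 223 230 221 230 225 229 230 231 230 231 230 231
  231 230]
 [194 194 194 196 198 196 203 229 218 230 226 230 230 230 231 230 231 231
  230 230]
 [193 193 196 196 197 196 197 224 213 230 227 230 231 230 230 230 230 229
  230 231]
 [193 196 192 196 198 194 195 211 215 229 227 230 230 230 230 230 230 231
  230 230]]
```

```bash
python3 -c "
from workcell import bot
print(bot.job_done())"
```

```text
the job is handed in; nothing more can be done
None
```

I fitted the short square-hub crank onto the grey press's screw, turned it clockwise to its stop and laid it flat, knob up, in the tray. I handed the job in at about 27 s; no verdict came back, and the stop rests on the torque rise and a head angle of about 1.6 rad measured in the images.

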